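# Unhook the vial basket and start the dryer

## Task

Lift the wire basket of vials, which has a blue grip tab on top, up and off the red hook of the drain stand and lower it gently into the well of the warm-air dryer until it stands level on the well's floor, then let go; keep it upright and do not drop it or put it down on the way. Only then press the dryer's green start button fully in and let it spring back. Leave the bottle, carton, beaker and jar where they are.

Things in the scene. Friction and masses are not known exactly. Their poses are not given: they have to be found in the camera images.
- basket: Loose steel wire basket with six amber vials fixed in it, 350 g, 84 (x) by 120 (y) by 55 mm high; vial tops at 65 mm. Origin: centre of its underside; z up. A stiff bail stands over its middle: uprights at y = +-55 mm and a level bar along y, 12 mm thick in x, from 125 to 140 mm above the origin. It starts hanging by the middle of the bar on the red hook. May stand in the well either way round.
- basket_grip (a point): Centre of the upright blue plastic grip tab on the middle of the basket's bar, 158 mm above the basket's origin. The tab is 12 mm thick (basket's x), 60 mm long (y) and 36 mm high (140 to 176 mm above the origin).
- stand: Fixed drain stand: 16 mm steel post 168 mm high on a white drip tray, 210 by 150 mm, 18 mm high. Origin: foot of the post, on the table. A red round hook, 8 mm thick, runs from the post along the stand's -x, its top at 164 mm, and turns up at its end to 177 mm. The basket hangs across it, 54 to 62 mm from the post, and comes off over the upturned end, along the stand's -x.
- hook_tip (a point): Tip of the upturned end of the hook, 115 mm from the post along the stand's -x, 173 mm above the table.
- dryer: Fixed white open-topped dryer, 180 mm (x) by 255 mm (y), top 105 mm above the table. Origin: on the table under the centre of the well; z up. The rectangular well, with a blue edge, is 102 mm (x) by 140 mm (y) and 75 mm deep, sides along the dryer's x and y. Control deck with the button on its -y side.
- well (a point): Centre of the well's floor, 30 mm above the table; axes as the dryer's. The seated basket's origin comes here.
- start (a joint): Travel of the green start button: 0 up, 0.006 m fully in; springs back, about 5 N fully in.
- start_top (a point): Centre of the top face of the round green start button, 36 mm across, pressed straight down; 123 mm to -y and 20 mm to -x of the well's centre, in the dryer's axes.
- bottle: Bystander: white plastic bottle with a blue cap, 70 mm across, 170 mm high; origin at the centre of its underside.
- carton: Bystander: closed cardboard carton 80 (x) by 140 (y) by 90 mm high; origin at the centre of its underside.
- beaker: Bystander: glass beaker 80 mm across, 100 mm high; origin at the centre of its underside.
- jar: Bystander: amber jar with a red lid, 74 mm across, 100 mm high; origin at the centre of its underside.
There are look-alikes about, which are no part of the job. There is more than one size of the basket; the one meant has the size given above.

How it is judged:
By the outcome, as a careful person would: the job done as asked, in the order asked, and still so for the second after the job is handed in, with the robot touching nothing.
It also fails if it takes over 53 s, if anything falls off the work surface, if the arm or the gripper's body presses on something with over 40 N, if the wrist force passes 120 N, or if a joint passes its speed limit or range.

## Robot

A 7-joint arm with a two-finger parallel gripper is mounted at the origin on the work surface. World frame = base frame: x ahead of the robot, y to its left, z up, the work surface at z = 0. Lengths are in m, angles in rad, forces in N, time in s.
With the tool pointing down it reaches from about 0.425 to 0.925 m from the base axis. Payload 6.8 kg.
Tool frame: the origin (TCP) lies on the mounting face of the last link; the fingertips stand 173 mm ahead of it and the grasp point (between the pads) lies 155 mm ahead of it; z points along the fingers, y is the line along which they close (so a half turn about z gives the same grasp; the last joint's range is limited). The gripper opens to 85 mm and grips with 20 to 120 N. Pads are 22 mm wide; open, the fingers measure 114 mm over their backs; the gripper's body (76 mm by 85 mm) begins 54 mm behind the grasp point. The pads swing forward as they close: fully open they stand 13 mm farther back than shut.
Start: joints at [-0.108, 0.477, 0.022, 1.555, -0.011, 1.109, -0.083], TCP at [0.675, 0, 0.405] pointing down, gripper open.
Joint ranges: [-2.96, 2.96], [-0.34, 2.1], [-1.41, 1.46], [0.24, 2.44], [-1.37, 4.51], [0.17, 1.92], [-2.96, 2.96]. Speed limits (rad/s): [2.39, 2.39, 3.14, 3.14, 3.14, 3.14, 3.14].

## Interface

Orientations are given as a rotation vector (axis times angle).
In Python, from bench import r gives the robot as it stands.
- The arm moves only by the tool arm_command, never from a script. Its argument "plan" is a list of rows, each an object of numbers: "claw": the closure, from 0 (fully open) to 1 (shut); "tx", "ty", "tz": the shift along the tool's x, y, z in m; "ax", "ay", "az": the turn, a rotation vector about the tool's x, y, z in degrees. A call has exactly 10 rows; each row shifts and turns the commanded pose from where the row before left it, along the tool's axes as they then stand; what a row does not reach is not made up. A row lasts 1/12 s, in which the tool goes at most 41.7 mm and 7.16 degrees, less where a joint would pass 70% of its speed; a pose out of reach is approached as far as the arm can. A call is refused whole if a number of a shift passes 0.0417 or a number of a turn 7.16, either way. A call with a gripper value outside its range is refused whole. The fingers move at their own pace and stop on an object; "squeeze" is the grip in N (left out, the last holds). Time passes only in rows, so rows that do not move let the fingers close, or fill a call up. It gives the time, the measured TCP pose, the force, the opening and the grip force at its end, in the units of the state.
- r.get_obs(): the state, without advancing time (a new reading comes with each control period).
- r.grab_frame(name): name is "scene" or "side" or "wrist"; returns the picture (480x640x3 uint8, red, green, blue); there is no depth.
- r.camera_model(name): a dict with "fx", "fy", "cx", "cy" (pixels), "k1" (the pictures are not rectified: a ray, as slopes to the right and down, at radius r is drawn at 1 + k1 r^2 times it, then the intrinsics apply), "position" and "orientation" of the camera in the world; the wrist camera has in their place "tool_from_camera" (4x4, takes a point from camera to tool coordinates, whose origin is the TCP and whose axes are the flange's). Camera axes: x right, y up, looking along -z (the intrinsics and any distortion apply to the point x, -y, -z); pixel columns grow to the right and rows downward; lengths in m; the calibration is good to about 2 mm. A picture is of the moment at which its call begins: read the wrist's pose just before it. camera_model takes no time and is no camera call.
- r.hand_in(): hands the job in; it is judged then, once.
Trained networks look in the newest picture that a camera, given by its name, has taken for a name from the list of things; names that differ only in an ending like _2 or _b are one class to them, and where a whole thing is asked for, a point or a joint stands for the part that bears it (a point fixed in the world has none). Each returns a list of dicts, best first, with "confidence" (0 to 1); they miss things now and then, are a little off and sometimes report something else, mostly with a low value. They report only what shows in the picture. A call takes as long as a camera call. They do not tell look-alikes from the thing itself.
- r.boxes_of(target, camera): "location" ([x, y, z] in m, in the coordinates of the camera as it stood for that picture, good to about 4 mm: the middle of the surface that is visible of it).
- r.tip_of(target, camera): "location" ([x, y, z] in m, in the coordinates of the camera as it stood for that picture, good to about 4 mm: a listed point, or the origin of a listed thing).
The state is a dict: "clock": time; "joints": joint angles; "qvel": joint speeds; "tau": joint torques, N m; "tcp_pos": TCP position; "orientation": TCP orientation; "contact_force": force on the tool from outside, world axes, zero at the start; "moment": the same for the moment, N m; "grip_width": finger opening in m; "gripper_force": force on a finger pad.
Only numpy, scipy, OpenCV 4.12 (cv2) and the standard library are available. Lean on these libraries where they do the work, as an engineer would, in place of code of your own. Each camera call takes 0.05 s, during which the arm holds its last target. There are 200 camera calls.

## Working session

There is one attempt and no reset: what is moved stays moved. The work goes in short steps, Python scripts to look and compute and a tool call to move; the robot and the scene stay as the last step left them, time stands still between calls to the robot, and variables do not carry over. Pictures are saved under pics/ and viewed, at most 10 in all, crops included, and the job is handed in when it is done.

Besides the shell and the picture viewer there is one more tool, called after "Call:" in YAML: its name, and indented under it one key for each argument. arm_command: Moves the arm, as the interface text tells. Its arguments: {"type":"object","properties":{"plan":{"type":"array","items":{"type":"object","properties":{"claw":{"type":"number"},"tx":{"type":"number"},"ty":{"type":"number"},"tz":{"type":"number"},"ax":{"type":"number"},"ay":{"type":"number"},"az":{"type":"number"}}}},"squeeze":{"type":"number"}},"required":["plan"]}

```bash
mkdir -p pics; ls; cat > h.py <<'E'
import numpy as np, cv2
from scipy.spatial.transform import Rotation as R
from bench import r
def Tcam(name):
    m=r.camera_model(name); T=np.eye(4)
    if name=="wrist":
        o=r.get_obs(); W=np.eye(4); W[:3,:3]=R.from_rotvec(o["orientation"]).as_matrix(); W[:3,3]=o["tcp_pos"]
        return W@np.array(m["tool_from_camera"])
    q=np.array(m["orientation"]); 
    T[:3,:3]=q if q.shape==(3,3) else (R.from_rotvec(q) if q.size==3 else R.from_quat(q)).as_matrix()
    T[:3,3]=m["position"]; return T
def world(T,p): return (T@np.r_[p,1])[:3]
def proj(name,T,P):
    m=r.camera_model(name); p=np.linalg.inv(T)@np.r_[P,1]; s=np.array([p[0],-p[1]])/-p[2]
    s=s*(1+m["k1"]*(s@s)); return np.array([m["fx"]*s[0]+m["cx"],m["fy"]*s[1]+m["cy"]])
def ray(name,T,u,v):
    m=r.camera_model(name); d=np.array([(u-m["cx"])/m["fx"],(v-m["cy"])/m["fy"]]); s=d.copy()
    for _ in range(20): s=d/(1+m["k1"]*(s@s))
    return T[:3,3],T[:3,:3]@np.array([s[0],-s[1],-1])
def atz(name,T,u,v,z):
    o,d=ray(name,T,u,v); return o+d*(z-o[2])/d[2]
E
python3 - <<'E'
from h import *
print(r.get_obs()["orientation"])
for c in ["scene","side"]:
    m=r.camera_model(c); print(c,m)
    T=Tcam(c); im=r.grab_frame(c); cv2.imwrite(f"pics/{c}0.png",im[:,:,::-1])
    for t in ["basket","basket_grip","hook_tip","stand","dryer","well","start_top","bottle","carton","beaker","jar"]:
        for d in r.tip_of(t,c): 
            P=world(T,d["location"]); print(c,t,round(d["confidence"],2),P.round(3),proj(c,T,P).round())
E
```

```text
pics
[-2.22063108e+00 -2.22063935e+00  2.10376029e-03]
scene {'fx': 537.437334141006, 'fy': 537.437334141006, 'cx': 312.95757881059404, 'cy': 241.97170752775318, 'k1': -0.16232270452014963, 'position': array([1.41988738, 0.41529951, 1.10513624]), 'orientation': array([0.51936653, 0.80730685, 1.83663309])}
scene basket 0.88 [0.528 0.204 0.039] [377. 304.]
scene basket 0.87 [0.58  0.407 0.001] [446. 351.]
scene basket 0.6 [ 0.185  0.318 -0.002] [446. 243.]
scene basket_grip 0.85 [0.528 0.203 0.194] [380. 262.]
scene basket_grip 0.58 [0.582 0.402 0.122] [452. 321.]
scene basket_grip 0.56 [0.186 0.318 0.23 ] [459. 182.]
scene hook_tip 0.8 [0.468 0.212 0.171] [391. 254.]
scene stand 0.94 [ 0.584  0.19  -0.001] [364. 328.]
scene dryer 0.81 [ 0.553 -0.144  0.001] [254. 283.]
scene well 0.98 [ 0.555 -0.148  0.027] [251. 277.]
scene well 0.57 [ 0.554 -0.145 -0.   ] [254. 284.]
scene well 0.43 [ 0.44  -0.51   0.001] [168. 226.]
scene start_top 0.43 [ 0.545 -0.27   0.129] [210. 236.]
scene carton 0.76 [0.78  0.13  0.002] [313. 380.]
scene beaker 0.56 [ 0.446 -0.511 -0.002] [167. 228.]
scene jar
[... 516 characters left out ...]
[0.187 0.318 0.23 ] [398. 321.]
side basket_grip 0.81 [0.528 0.202 0.197] [277. 267.]
side basket_grip 0.62 [0.578 0.403 0.126] [228. 336.]
side hook_tip 0.83 [0.469 0.209 0.168] [297. 282.]
side stand 0.98 [0.582 0.193 0.001] [265. 311.]
side stand 0.52 [ 0.55  -0.273  0.125] [325. 196.]
side dryer 0.64 [ 0.452  0.528 -0.003] [258. 425.]
side dryer 0.58 [ 0.556 -0.144 -0.   ] [311. 245.]
side well 0.66 [ 0.554 -0.147  0.029] [312. 238.]
side start_top 0.63 [ 0.55  -0.274  0.126] [325. 195.]
side bottle 0.84 [ 0.771 -0.099  0.001] [250. 240.]
side carton 0.73 [ 0.783  0.129 -0.   ] [215. 282.]
side beaker 0.7 [ 0.447 -0.513 -0.003] [368. 196.]
side jar 0.85 [ 0.453  0.529 -0.004] [258. 426.]
```

View pics/scene0.png

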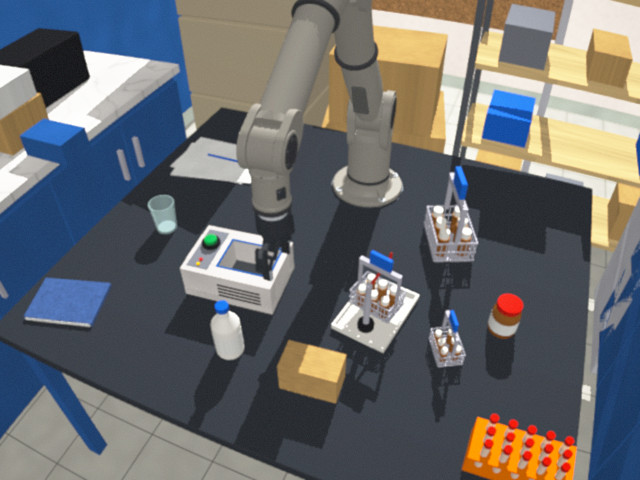

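View pics/side0.png

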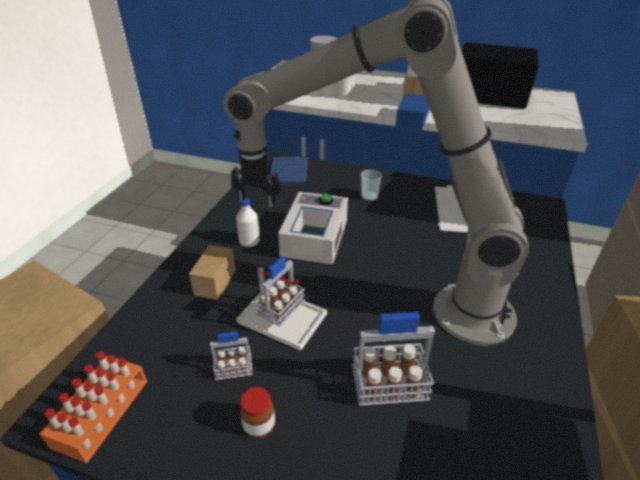

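Scene: the basket hangs at about (375,290) in the scene view and (280,295) in the side view. The dryer well is at (252,258). The look-alikes are the large basket at (450,230) and the small one at (447,345). The network fixes agree with the pictures, so I'll move above the grip tab.

Call:
arm_command:
  plan:
    - {"tx": 0.0253, "ty": -0.0185, "claw": 0}
    - {"tx": 0.0253, "ty": -0.0185}
    - {"tx": 0.0253, "ty": -0.0185}
    - {"tx": 0.0253, "ty": -0.0185}
    - {"tx": 0.0253, "ty": -0.0185}
    - {"tx": 0.0253, "ty": -0.0185}
    - {"tx": 0.0253, "ty": -0.0185}
    - {"tx": 0.0253, "ty": -0.0185}
    - {"az": 4.8}
    - {"az": 4.8}

```text
invalid input at $.plan[0]: expected keys claw, tx, ty, tz, ax, ay, az
```

```bash
cat > look.py <<'E'
from h import *
o=r.get_obs(); print(o["clock"],o["tcp_pos"],R.from_rotvec(o["orientation"]).as_matrix().round(3).tolist(),o["contact_force"])
E
python3 - <<'E'
from look import *
T=Tcam("wrist"); im=r.grab_frame("wrist"); cv2.imwrite("pics/w1.png",im[:,:,::-1])
for t in ["basket_grip","hook_tip","stand","basket"]:
    for d in r.tip_of(t,"wrist"):
        P=world(T,d["location"]); print(t,round(d["confidence"],2),P.round(4),proj("wrist",T,P).round())
for c in ["scene","side"]:
    T=Tcam(c); im=r.grab_frame(c)
    for t in ["well","start_top","dryer","hook_tip","basket_grip","stand"]:
        for d in r.tip_of(t,c):
            P=world(T,d["location"]); print(c,t,round(d["confidence"],2),P.round(4),proj(c,T,P).round())
    u,v=proj(c,T,[.553,-.147,.105]).astype(int); cr=im[v-75:v+75,u-100:u+100,::-1]
    print(c,u,v); cv2.imwrite(f"pics/{c}1.png",cv2.resize(cr,None,fx=4,fy=4,interpolation=cv2.INTER_CUBIC))
E
```

```text
1.2 [ 6.75016783e-01 -2.07546428e-05  4.04717071e-01] [[0.0, 1.0, 0.0], [1.0, -0.0, 0.0], [0.0, 0.0, -1.0]] [-0.18997406 -0.26794851  1.19705639]
stand 0.17 [ 0.7746 -0.0997 -0.0047] [416. 289.]
basket 0.61 [ 0.7708 -0.0983 -0.    ] [413. 290.]
scene well 0.57 [ 0.5562 -0.1458  0.0262] [252. 278.]
scene start_top 0.66 [ 0.5486 -0.2703  0.1276] [209. 238.]
scene dryer 0.9 [ 5.527e-01 -1.439e-01  3.000e-04] [254. 283.]
scene hook_tip 0.66 [0.4705 0.2114 0.1678] [390. 255.]
scene basket_grip 0.94 [0.1897 0.3184 0.2294] [459. 183.]
scene basket_grip 0.89 [0.5785 0.4014 0.124 ] [452. 320.]
scene basket_grip 0.85 [0.5276 0.2054 0.1953] [382. 262.]
scene basket_grip 0.3 [0.471  0.2101 0.1686] [389. 255.]
scene stand 0.79 [0.5831 0.1942 0.    ] [365. 328.]
scene 249 256
side well 0.66 [ 0.555  -0.1478  0.0273] [312. 238.]
side well 0.6 [0.5267 0.2026 0.039 ] [281. 308.]
side start_top 0.45 [ 0.5476 -0.2713  0.1245] [325. 196.]
side dryer 0.93 [ 0.557  -0.1415 -0.0046] [311. 246.]
side hook_tip 0.94 [0.4705 0.2123 0.1691] [296. 282.]
side hook_tip 0.52 [ 0.5522 -0.1484  0.028 ] [313. 238.]
side basket_grip 0.86 [0.1841 0.3211 0.2292] [399. 323.]
side basket_grip 0.58 [0.5758 0.4026 0.1213] [229. 337.]
side basket_grip 0.55 [0.5255 0.2031 0.1973] [278. 267.]
side basket_grip 0.23 [ 0.4469 -0.515  -0.0059] [368. 197.]
side stand 0.66 [ 0.5845  0.1921 -0.0006] [264. 311.]
side 312 219
```

Call:
arm_command:
  plan:
    - {"tx": 0.0253, "ty": -0.0185, "tz": 0, "ax": 0, "ay": 0, "az": 0, "claw": 0}
    - {"tx": 0.0253, "ty": -0.0185, "tz": 0, "ax": 0, "ay": 0, "az": 0, "claw": 0}
    - {"tx": 0.0253, "ty": -0.0185, "tz": 0, "ax": 0, "ay": 0, "az": 0, "claw": 0}
    - {"tx": 0.0253, "ty": -0.0185, "tz": 0, "ax": 0, "ay": 0, "az": 0, "claw": 0}
    - {"tx": 0.0253, "ty": -0.0185, "tz": 0, "ax": 0, "ay": 0, "az": 0, "claw": 0}
    - {"tx": 0.0253, "ty": -0.0185, "tz": 0, "ax": 0, "ay": 0, "az": 0, "claw": 0}
    - {"tx": 0.0253, "ty": -0.0185, "tz": 0, "ax": 0, "ay": 0, "az": 0, "claw": 0}
    - {"tx": 0.0253, "ty": -0.0185, "tz": 0, "ax": 0, "ay": 0, "az": 0, "claw": 0}
    - {"tx": 0, "ty": 0, "tz": 0, "ax": 0, "ay": 0, "az": 4.8, "claw": 0}
    - {"tx": 0, "ty": 0, "tz": 0, "ax": 0, "ay": 0, "az": 4.8, "claw": 0}

```text
clock: 2.98
tcp_pos: [0.5256, 0.2048, 0.405]
orientation: [-2.398, -2.028, -0.001]
contact_force: [-0.8, -0.7, 0.7]
grip_width: 0.0853
gripper_force: 0.0
```

```bash
python3 - <<'E'
from look import *
T=Tcam("wrist"); im=r.grab_frame("wrist"); cv2.imwrite("pics/w1.png",im[:,:,::-1])
for t in ["basket_grip","hook_tip","stand","basket"]:
    for d in r.tip_of(t,"wrist"):
        P=world(T,d["location"]); print(t,round(d["confidence"],2),P.round(4),proj("wrist",T,P).round())
out=[]
for c in ["scene","side"]:
    T=Tcam(c); im=r.grab_frame(c)
    for t in ["well","start_top","dryer"]:
        for d in r.tip_of(t,c):
            P=world(T,d["location"]); print(c,t,round(d["confidence"],2),P.round(4),proj(c,T,P).round())
    u,v=proj(c,T,[.553,-.147,.105]).astype(int); cr=im[v-50:v+50,u-66:u+66,::-1]
    print(c,u,v); out.append(cv2.resize(cr,None,fx=3,fy=3,interpolation=cv2.INTER_CUBIC))
cv2.imwrite("pics/dry1.png",np.hstack(out))
E
```

```text
2.9833 [0.52557907 0.20481092 0.40501982] [[0.166, 0.986, -0.0], [0.986, -0.166, 0.001], [0.001, -0.0, -1.0]] [-0.82416534 -0.68239965  0.69010888]
basket_grip 0.94 [0.5257 0.2021 0.1943] [322. 287.]
hook_tip 0.66 [0.4719 0.2111 0.1731] [222. 270.]
stand 0.79 [0.5848 0.1922 0.0009] [384. 199.]
basket 0.8 [0.5262 0.2028 0.0399] [322. 209.]
scene well 0.97 [ 0.5567 -0.1466  0.0257] [252. 278.]
scene well 0.54 [0.4704 0.2142 0.1701] [391. 255.]
scene start_top 0.41 [ 0.5489 -0.2721  0.126 ] [209. 238.]
scene dryer 0.56 [ 0.5572 -0.1448 -0.0006] [253. 285.]
scene 249 256
side well 0.84 [ 0.5572 -0.1483  0.0283] [311. 238.]
side start_top 0.44 [ 0.5494 -0.2728  0.1303] [325. 194.]
side dryer 0.96 [ 0.5562 -0.1449 -0.0029] [312. 245.]
side dryer 0.39 [ 0.5509 -0.1464  0.0268] [313. 239.]
side 312 219
```

View pics/w1.png

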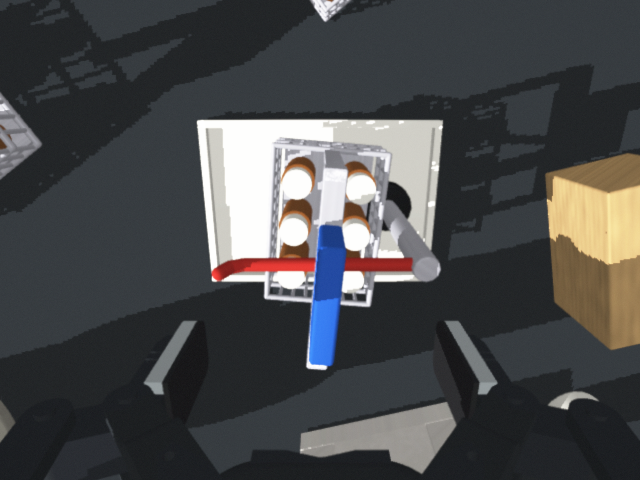

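View pics/dry1.png

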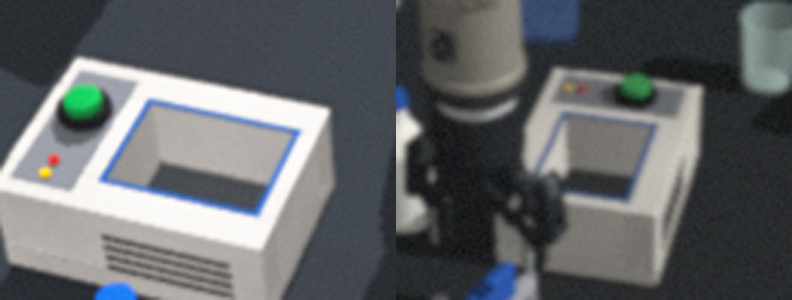

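The wrist view shows the blue tab from (330,228) to (321,365), turned about 5° from the stand. The basket rim corners are (275,138), (390,152), (370,305) and (266,298). In the dryer crop, the well-edge corners are (148,101), (300,130), (258,215) and (100,181).

```bash
python3 - <<'E'
from h import *
T=Tcam("wrist"); print("cam",T[:3,3].round(3))
def q(name,T,pts,z):
    P=np.array([atz(name,T,*p,z)[:2] for p in pts]); e=np.roll(P,-1,0)-P
    print(P.round(4).tolist(),"c",P.mean(0).round(4),"len",np.hypot(*e.T).round(4),"ang",np.degrees(np.arctan2(e[:,1],e[:,0])).round(1))
q("wrist",T,[(275,138),(390,152),(370,305),(266,298)],.094)
q("wrist",T,[(319,228),(343,228),(334,365),(310,362)],.215)
q("wrist",T,[(222,270),(425,266)],.170)
T=Tcam("scene")
q("scene",T,[(183+x/3,206+y/3) for x,y in [(148,101),(300,130),(258,215),(100,181)]],.105)
q("scene",T,[(183+x/3,206+y/3) for x,y in [(80,58),(330,108),(264,248),(0,184)]],.105)
T=Tcam("side")
q("side",T,[(246+(x-396)/3,169+y/3) for x,y in [(563,115),(656,127),(628,198),(532,192)]],.105)
E
```

```text
cam [0.541 0.284 0.375]
[[0.5068, 0.2677], [0.583, 0.2453], [0.5544, 0.1307], [0.4753, 0.1503]] c [0.5299 0.1985] len [0.0794 0.1181 0.0814 0.1216] ang [ -16.4 -104.   166.1   75. ]
[[0.5322, 0.236], [0.5421, 0.2343], [0.5278, 0.1682], [0.5169, 0.1717]] c [0.5298 0.2026] len [0.01   0.0677 0.0114 0.0661] ang [  -9.6 -102.1  161.9   76.6]
[[0.4727, 0.2075], [0.5838, 0.1911]] c [0.5282 0.1993] len [0.1123 0.1123] ang [ -8.4 171.6]
[[0.5119, -0.2218], [0.4941, -0.0755], [0.6024, -0.0643], [0.6185, -0.2107]] c [ 0.5567 -0.1431] len [0.1473 0.1088 0.1473 0.1072] ang [  97.     5.9  -83.7 -174.1]
[[0.4835, -0.3119], [0.4576, -0.0625], [0.6344, -0.0429], [0.6557, -0.2912]] c [ 0.5578 -0.1771] len [0.2507 0.1779 0.2492 0.1734] ang [  95.9    6.3  -85.1 -173.2]
[[0.6128, -0.2057], [0.5038, -0.217], [0.4924, -0.0809], [0.5932, -0.0578]] c [ 0.5505 -0.1404] len [0.1096 0.1366 0.1034 0.1492] ang [-174.1   94.8   12.9  -82.5]
```

Call:
arm_command:
  plan:
    - {"tx": 0, "ty": 0, "tz": 0, "ax": 0, "ay": 0, "az": 4.5, "claw": 0}
    - {"tx": -0.0019, "ty": 0.0019, "tz": 0, "ax": 0, "ay": 0, "az": 0, "claw": 0}
    - {"tx": 0, "ty": 0, "tz": 0.017, "ax": 0, "ay": 0, "az": 0, "claw": 0}
    - {"tx": 0, "ty": 0, "tz": 0.017, "ax": 0, "ay": 0, "az": 0, "claw": 0}
    - {"tx": 0, "ty": 0, "tz": 0.017, "ax": 0, "ay": 0, "az": 0, "claw": 0}
    - {"tx": 0, "ty": 0, "tz": 0, "ax": 0, "ay": 0, "az": 0, "claw": 0.3}
    - {"tx": 0, "ty": 0, "tz": 0, "ax": 0, "ay": 0, "az": 0, "claw": 0.6}
    - {"tx": 0, "ty": 0, "tz": 0, "ax": 0, "ay": 0, "az": 0, "claw": 0.8}
    - {"tx": 0, "ty": 0, "tz": 0, "ax": 0, "ay": 0, "az": 0, "claw": 1}
    - {"tx": 0, "ty": 0, "tz": 0, "ax": 0, "ay": 0, "az": 0, "claw": 1}
  squeeze: 50

```text
clock: 4.47
tcp_pos: [0.5288, 0.2002, 0.3548]
orientation: [2.477, 1.932, 0.003]
contact_force: [-0.1, 0.9, 0.3]
grip_width: 0.0255
gripper_force: 0.0
```

Call:
arm_command:
  plan:
    - {"tx": 0, "ty": 0, "tz": 0, "ax": 0, "ay": 0, "az": 0, "claw": 1}
    - {"tx": 0, "ty": 0, "tz": 0, "ax": 0, "ay": 0, "az": 0, "claw": 1}
    - {"tx": 0, "ty": 0, "tz": 0, "ax": 0, "ay": 0, "az": 0, "claw": 1}
    - {"tx": 0, "ty": 0, "tz": 0, "ax": 0, "ay": 0, "az": 0, "claw": 1}
    - {"tx": 0, "ty": 0, "tz": 0, "ax": 0, "ay": 0, "az": 0, "claw": 1}
    - {"tx": 0, "ty": 0, "tz": 0, "ax": 0, "ay": 0, "az": 0, "claw": 1}
    - {"tx": 0, "ty": 0, "tz": 0, "ax": 0, "ay": 0, "az": 0, "claw": 1}
    - {"tx": 0, "ty": 0, "tz": 0, "ax": 0, "ay": 0, "az": 0, "claw": 1}
    - {"tx": 0, "ty": 0, "tz": 0, "ax": 0, "ay": 0, "az": 0, "claw": 1}
    - {"tx": 0, "ty": 0, "tz": 0, "ax": 0, "ay": 0, "az": 0, "claw": 1}

```text
clock: 5.3
tcp_pos: [0.5287, 0.2003, 0.3545]
orientation: [2.477, 1.932, 0.002]
contact_force: [-1.4, -0.5, 4.4]
grip_width: 0.0116
gripper_force: 50.3
```

Call:
arm_command:
  plan:
    - {"tx": 0, "ty": 0, "tz": -0.004, "ax": 0, "ay": 0, "az": 0, "claw": 1}
    - {"tx": 0, "ty": 0, "tz": -0.005, "ax": 0, "ay": 0, "az": 0, "claw": 1}
    - {"tx": 0, "ty": 0, "tz": -0.006, "ax": 0, "ay": 0, "az": 0, "claw": 1}
    - {"tx": 0, "ty": 0, "tz": -0.006, "ax": 0, "ay": 0, "az": 0, "claw": 1}
    - {"tx": 0, "ty": 0, "tz": -0.005, "ax": 0, "ay": 0, "az": 0, "claw": 1}
    - {"tx": 0, "ty": 0, "tz": -0.004, "ax": 0, "ay": 0, "az": 0, "claw": 1}
    - {"tx": 0, "ty": 0, "tz": 0, "ax": 0, "ay": 0, "az": 0, "claw": 1}
    - {"tx": 0, "ty": 0, "tz": 0, "ax": 0, "ay": 0, "az": 0, "claw": 1}
    - {"tx": 0, "ty": 0, "tz": 0, "ax": 0, "ay": 0, "az": 0, "claw": 1}
    - {"tx": 0, "ty": 0, "tz": 0, "ax": 0, "ay": 0, "az": 0, "claw": 1}

```text
clock: 6.13
tcp_pos: [0.5282, 0.2001, 0.3833]
orientation: [-2.477, -1.932, 0.001]
contact_force: [-0.4, -0.1, -4.3]
grip_width: 0.0117
gripper_force: 49.1
```

```bash
python3 - <<'E'
from look import *
out=[]
for c in ["scene","side"]:
    T=Tcam(c); im=r.grab_frame(c)
    for t in ["basket","basket_grip"]:
        for d in r.tip_of(t,c):
            P=world(T,d["location"]); print(c,t,round(d["confidence"],2),P.round(4))
    u,v=proj(c,T,[.52,.2,.14]).astype(int); out.append(cv2.resize(im[v-75:v+75,u-66:u+66,::-1],None,fx=3,fy=3,interpolation=cv2.INTER_CUBIC))
cv2.imwrite("pics/lift.png",np.hstack(out))
E
```

```text
6.1333 [0.52824051 0.20005267 0.38333162] [[0.244, 0.97, -0.001], [0.97, -0.244, -0.0], [-0.0, -0.001, -1.0]] [-0.37568036 -0.12277549 -4.25462079]
scene basket 0.88 [0.5271 0.2011 0.0674]
scene basket 0.87 [ 5.824e-01  4.073e-01 -2.000e-04]
scene basket 0.64 [ 0.1831  0.3188 -0.002 ]
scene basket_grip 0.94 [0.5821 0.4016 0.1212]
scene basket_grip 0.93 [0.1875 0.3179 0.2301]
scene basket_grip 0.71 [0.5253 0.2014 0.2205]
side basket 0.97 [0.1859 0.3224 0.0012]
side basket 0.84 [0.5274 0.2047 0.0679]
side basket 0.79 [0.5812 0.4014 0.0012]
side basket 0.23 [ 0.5491 -0.2742  0.1249]
side basket_grip 0.84 [0.5264 0.2007 0.2235]
side basket_grip 0.81 [0.1852 0.3188 0.2281]
side basket_grip 0.79 [0.576  0.4024 0.1216]
side basket_grip 0.37 [ 0.7756 -0.1003  0.0013]
```

View pics/lift.png

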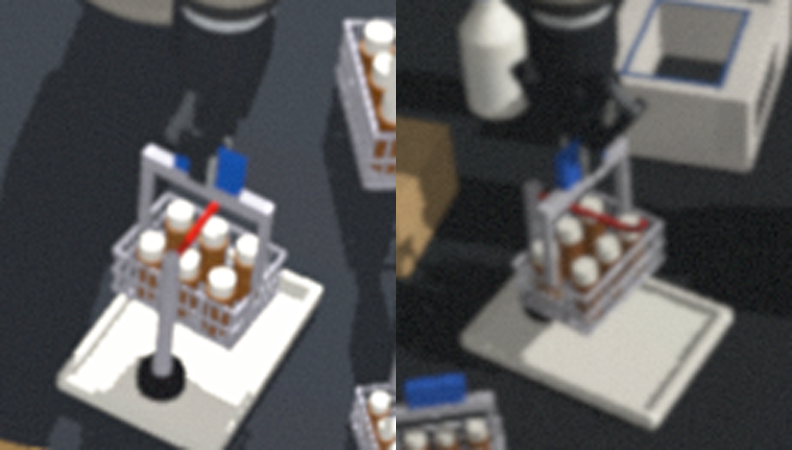

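The crop shows the basket raised with the bar clear above the hook, level, and hanging freely (about 4 N). Next I'll slide it off along the stand's -x.

Call:
arm_command:
  plan:
    - {"tx": -0.0006, "ty": -0.007, "tz": 0, "ax": 0, "ay": 0, "az": 0, "claw": 1}
    - {"tx": -0.0011, "ty": -0.014, "tz": 0, "ax": 0, "ay": 0, "az": 0, "claw": 1}
    - {"tx": -0.0013, "ty": -0.016, "tz": 0, "ax": 0, "ay": 0, "az": 0, "claw": 1}
    - {"tx": -0.0013, "ty": -0.016, "tz": 0, "ax": 0, "ay": 0, "az": 0, "claw": 1}
    - {"tx": -0.0013, "ty": -0.016, "tz": 0, "ax": 0, "ay": 0, "az": 0, "claw": 1}
    - {"tx": -0.0013, "ty": -0.016, "tz": 0, "ax": 0, "ay": 0, "az": 0, "claw": 1}
    - {"tx": -0.0013, "ty": -0.016, "tz": 0, "ax": 0, "ay": 0, "az": 0, "claw": 1}
    - {"tx": -0.0011, "ty": -0.014, "tz": 0, "ax": 0, "ay": 0, "az": 0, "claw": 1}
    - {"tx": -0.0004, "ty": -0.005, "tz": 0, "ax": 0, "ay": 0, "az": 0, "claw": 1}
    - {"tx": 0, "ty": 0, "tz": 0, "ax": 0, "ay": 0, "az": 0, "claw": 1}

```text
clock: 7.27
tcp_pos: [0.4084, 0.2202, 0.3838]
orientation: [-2.476, -1.934, 0.0]
contact_force: [0.1, 0.7, -4.7]
grip_width: 0.0111
gripper_force: 49.1
```

Call:
arm_command:
  plan:
    - {"tx": 0, "ty": 0, "tz": -0.006, "ax": 0, "ay": 0, "az": 0, "claw": 1}
    - {"tx": 0, "ty": 0, "tz": -0.012, "ax": 0, "ay": 0, "az": 0, "claw": 1}
    - {"tx": 0, "ty": 0, "tz": -0.014, "ax": 0, "ay": 0, "az": 0, "claw": 1}
    - {"tx": 0, "ty": 0, "tz": -0.014, "ax": 0, "ay": 0, "az": 0, "claw": 1}
    - {"tx": 0, "ty": 0, "tz": -0.014, "ax": 0, "ay": 0, "az": 0, "claw": 1}
    - {"tx": 0, "ty": 0, "tz": -0.012, "ax": 0, "ay": 0, "az": 0, "claw": 1}
    - {"tx": 0, "ty": 0, "tz": -0.006, "ax": 0, "ay": 0, "az": 0, "claw": 1}
    - {"tx": 0, "ty": 0, "tz": 0, "ax": 0, "ay": 0, "az": 0, "claw": 1}
    - {"tx": 0, "ty": 0, "tz": 0, "ax": 0, "ay": 0, "az": 0, "claw": 1}
    - {"tx": 0, "ty": 0, "tz": 0, "ax": 0, "ay": 0, "az": 0, "claw": 1}

```text
clock: 8.1
tcp_pos: [0.4097, 0.2197, 0.4609]
orientation: [-2.478, -1.931, 0.002]
contact_force: [-0.3, 0.3, -3.8]
grip_width: 0.0113
gripper_force: 49.1
```

```bash
python3 - <<'E'
from look import *
for c in ["scene","side","wrist"]:
    T=Tcam(c); im=r.grab_frame(c)
    for t in ["basket","basket_grip","well","start_top"]:
        for d in r.tip_of(t,c):
            P=world(T,d["location"]); print(c,t,round(d["confidence"],2),P.round(4))
    if c=="scene": cv2.imwrite("pics/off.png",im[:,:,::-1])
E
```

```text
8.1 [0.40968895 0.21967756 0.46093782] [[0.244, 0.97, -0.001], [0.97, -0.244, -0.001], [-0.001, -0.001, -1.0]] [-0.31442128  0.3053676  -3.7695483 ]
scene basket 0.76 [0.4092 0.2204 0.1437]
scene basket 0.75 [5.845e-01 4.051e-01 2.000e-04]
scene basket_grip 0.87 [0.5812 0.4025 0.1241]
scene basket_grip 0.76 [0.1904 0.3178 0.2308]
scene basket_grip 0.67 [0.4089 0.2219 0.2994]
scene well 0.85 [ 0.5558 -0.1475  0.0299]
scene start_top 0.68 [ 0.5479 -0.2708  0.1273]
side basket 0.95 [ 0.5807  0.4015 -0.0023]
side basket 0.8 [0.1829 0.3221 0.0022]
side basket 0.61 [0.4078 0.2229 0.1443]
side basket_grip 0.98 [0.4078 0.2244 0.3034]
side basket_grip 0.93 [0.1847 0.3208 0.2291]
side basket_grip 0.66 [0.5754 0.4015 0.1215]
side well 0.62 [ 0.5559 -0.1489  0.0282]
side well 0.36 [0.4755 0.2113 0.1668]
wrist basket 0.6 [0.4042 0.2231 0.1473]
wrist basket 0.58 [ 0.1865  0.3157 -0.0004]
wrist basket_grip 0.91 [0.4118 0.2205 0.3028]
```

View pics/off.png

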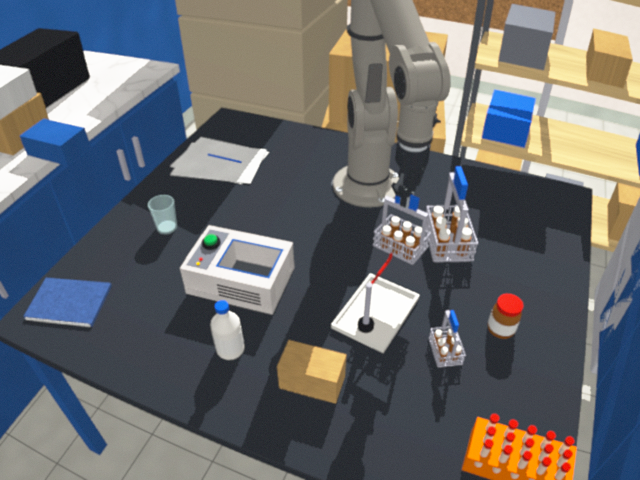

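The picture shows the basket free of the hook at (400,235), held level, and the well at (252,257). I'll raise it and turn it to the dryer's yaw (+6°), then carry it over.

Call:
arm_command:
  plan:
    - {"tx": 0, "ty": 0, "tz": -0.008, "ax": 0, "ay": 0, "az": 0, "claw": 1}
    - {"tx": 0, "ty": 0, "tz": -0.014, "ax": 0, "ay": 0, "az": 0, "claw": 1}
    - {"tx": 0, "ty": 0, "tz": -0.014, "ax": 0, "ay": 0, "az": -1, "claw": 1}
    - {"tx": 0, "ty": 0, "tz": -0.008, "ax": 0, "ay": 0, "az": -3, "claw": 1}
    - {"tx": 0, "ty": 0, "tz": 0, "ax": 0, "ay": 0, "az": -4, "claw": 1}
    - {"tx": 0, "ty": 0, "tz": 0, "ax": 0, "ay": 0, "az": -4, "claw": 1}
    - {"tx": 0, "ty": 0, "tz": 0, "ax": 0, "ay": 0, "az": -4, "claw": 1}
    - {"tx": 0, "ty": 0, "tz": 0, "ax": 0, "ay": 0, "az": -3, "claw": 1}
    - {"tx": 0, "ty": 0, "tz": 0, "ax": 0, "ay": 0, "az": -1.3, "claw": 1}
    - {"tx": -0.008, "ty": 0.0023, "tz": 0, "ax": 0, "ay": 0, "az": 0, "claw": 1}

```text
clock: 9.68
tcp_pos: [0.4123, 0.2134, 0.5062]
orientation: [-2.094, -2.341, -0.001]
contact_force: [-0.1, 1.3, -3.7]
grip_width: 0.0111
gripper_force: 49.2
```

Call:
arm_command:
  plan:
    - {"tx": -0.018, "ty": 0.005, "tz": 0, "ax": 0, "ay": 0, "az": 0, "claw": 1}
    - {"tx": -0.025, "ty": 0.007, "tz": 0, "ax": 0, "ay": 0, "az": 0, "claw": 1}
    - {"tx": -0.025, "ty": 0.007, "tz": 0, "ax": 0, "ay": 0, "az": 0, "claw": 1}
    - {"tx": -0.025, "ty": 0.007, "tz": 0, "ax": 0, "ay": 0, "az": 0, "claw": 1}
    - {"tx": -0.025, "ty": 0.007, "tz": 0, "ax": 0, "ay": 0, "az": 0, "claw": 1}
    - {"tx": -0.025, "ty": 0.007, "tz": 0, "ax": 0, "ay": 0, "az": 0, "claw": 1}
    - {"tx": -0.025, "ty": 0.007, "tz": 0, "ax": 0, "ay": 0, "az": 0, "claw": 1}
    - {"tx": -0.025, "ty": 0.007, "tz": 0, "ax": 0, "ay": 0, "az": 0, "claw": 1}
    - {"tx": -0.025, "ty": 0.007, "tz": 0, "ax": 0, "ay": 0, "az": 0, "claw": 1}
    - {"tx": -0.02, "ty": 0.006, "tz": 0, "ax": 0, "ay": 0, "az": 0, "claw": 1}

```text
clock: 10.52
tcp_pos: [0.5054, -0.0201, 0.5061]
orientation: [2.102, 2.334, -0.0]
contact_force: [0.1, -0.3, -4.5]
grip_width: 0.011
gripper_force: 49.1
```

Call:
arm_command:
  plan:
    - {"tx": -0.018, "ty": 0.005, "tz": 0, "ax": 0, "ay": 0, "az": 0, "claw": 1}
    - {"tx": -0.022, "ty": 0.006, "tz": 0, "ax": 0, "ay": 0, "az": 0, "claw": 1}
    - {"tx": -0.022, "ty": 0.006, "tz": 0, "ax": 0, "ay": 0, "az": 0, "claw": 1}
    - {"tx": -0.022, "ty": 0.006, "tz": 0, "ax": 0, "ay": 0, "az": 0, "claw": 1}
    - {"tx": -0.022, "ty": 0.006, "tz": 0, "ax": 0, "ay": 0, "az": 0, "claw": 1}
    - {"tx": -0.018, "ty": 0.005, "tz": 0, "ax": 0, "ay": 0, "az": 0, "claw": 1}
    - {"tx": -0.007, "ty": 0.0025, "tz": 0, "ax": 0, "ay": 0, "az": 0, "claw": 1}
    - {"tx": 0, "ty": 0, "tz": 0, "ax": 0, "ay": 0, "az": 0, "claw": 1}
    - {"tx": 0, "ty": 0, "tz": 0, "ax": 0, "ay": 0, "az": 0, "claw": 1}
    - {"tx": 0, "ty": 0, "tz": 0, "ax": 0, "ay": 0, "az": 0, "claw": 1}

```text
clock: 11.35
tcp_pos: [0.5554, -0.142, 0.5056]
orientation: [-2.096, -2.339, -0.001]
contact_force: [-0.3, -0.2, -4.4]
grip_width: 0.0117
gripper_force: 49.1
```

```bash
python3 - <<'E'
from look import *
for c in ["scene","side","wrist"]:
    T=Tcam(c); im=r.grab_frame(c)
    for t in ["basket","basket_grip","well","start_top","dryer"]:
        for d in r.tip_of(t,c):
            P=world(T,d["location"])
            if P[1]<.1: print(c,t,round(d["confidence"],2),P.round(4))
    if c=="wrist": cv2.imwrite("pics/w2.png",im[:,:,::-1])
E
```

```text
11.35 [ 0.55538015 -0.14200843  0.5056008 ] [[-0.109, 0.994, -0.001], [0.994, 0.109, 0.001], [0.001, -0.0, -1.0]] [-0.26868522 -0.15200342 -4.3619503 ]
scene basket 0.84 [ 0.5516 -0.1392  0.1895]
scene basket 0.45 [ 0.4438 -0.5126  0.0014]
scene basket_grip 0.94 [ 0.5549 -0.1388  0.3432]
scene well 0.81 [ 0.5567 -0.149   0.0277]
scene well 0.17 [ 0.5485 -0.2709  0.1233]
scene start_top 0.67 [ 0.7741 -0.0949  0.0016]
scene dryer 0.67 [ 5.551e-01 -1.434e-01  5.000e-04]
scene dryer 0.49 [ 0.5547 -0.1391  0.1891]
side basket 0.73 [ 0.5567 -0.1405  0.188 ]
side basket_grip 0.64 [ 0.554  -0.1408  0.3469]
side well 0.92 [ 0.5521 -0.1492  0.0288]
side start_top 0.45 [ 0.5487 -0.2736  0.1273]
side dryer 0.6 [ 0.5555 -0.1455 -0.0045]
wrist basket 0.61 [ 0.5488 -0.1413  0.1899]
wrist basket_grip 0.82 [ 0.5544 -0.1402  0.3497]
wrist well 0.33 [ 0.5552 -0.1424  0.3473]
wrist well 0.24 [ 0.7734 -0.1004 -0.001 ]
```

View pics/w2.png

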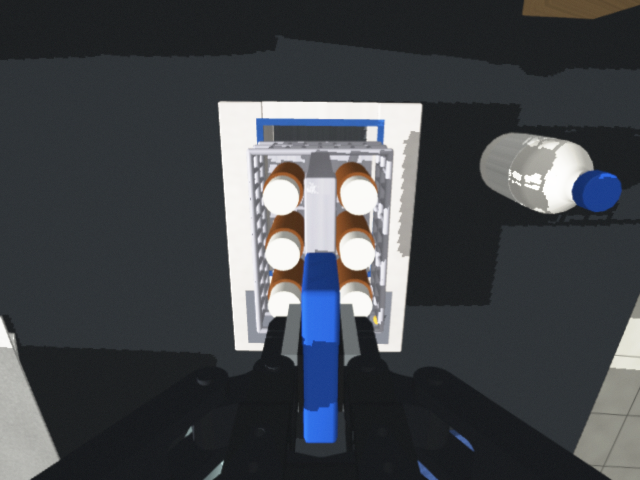

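The wrist view shows the well edge from (257,120) to (384,120), parallel to the basket rim (250,147)-(391,147). The dryer top corners are (219,101), (421,103), (402,352) and (235,352).

```bash
python3 - <<'E'
from h import *
T=Tcam("wrist");o=r.get_obs(); M=R.from_rotvec(o["orientation"]).as_matrix(); t=np.array(o["tcp_pos"])
def f(n,pts,z):
    P=np.array([(M.T@(atz("wrist",T,*p,z)-t))[:2] for p in pts]); print(n,P.round(4).tolist(),P.mean(0).round(4))
f("edge",[(257,120),(384,120)],.105)
f("dryer",[(219,101),(421,103),(402,352),(235,352)],.105)
f("rim",[(250,147),(391,147)],.245)
f("tabtop",[(303,253),(338,253),(334,441),(305,441)],.3655)
for P in [(.5558,-.147,.03),(.5558,-.145,.03),(.5548,-.141,.19)]: print((M.T@(np.array(P)-t)).round(4))
E
```

```text
edge [[0.0699, -0.0566], [0.0698, 0.0562]] [ 0.0698 -0.0002]
dryer [[0.0861, -0.0892], [0.0843, 0.088], [-0.1709, 0.0881], [-0.1709, -0.093]] [-0.0429 -0.0015]
rim [[0.0602, -0.04], [0.0602, 0.0395]] [ 0.0602 -0.0002]
tabtop [[0.0417, -0.0054], [0.0417, 0.0049], [-0.0294, 0.0045], [-0.0294, -0.0057]] [ 0.0061 -0.0004]
[-3.600e-03 -2.000e-04  4.757e-01]
[-1.600e-03  1.000e-04  4.757e-01]
[ 0.0025 -0.0005  0.3157]
```

Call:
arm_command:
  plan:
    - {"tx": -0.0055, "ty": 0, "tz": 0, "ax": 0, "ay": 0, "az": 0, "claw": 1}
    - {"tx": 0, "ty": 0, "tz": 0.006, "ax": 0, "ay": 0, "az": 0, "claw": 1}
    - {"tx": 0, "ty": 0, "tz": 0.012, "ax": 0, "ay": 0, "az": 0, "claw": 1}
    - {"tx": 0, "ty": 0, "tz": 0.014, "ax": 0, "ay": 0, "az": 0, "claw": 1}
    - {"tx": 0, "ty": 0, "tz": 0.014, "ax": 0, "ay": 0, "az": 0, "claw": 1}
    - {"tx": 0, "ty": 0, "tz": 0.014, "ax": 0, "ay": 0, "az": 0, "claw": 1}
    - {"tx": 0, "ty": 0, "tz": 0.01, "ax": 0, "ay": 0, "az": 0, "claw": 1}
    - {"tx": 0, "ty": 0, "tz": 0.006, "ax": 0, "ay": 0, "az": 0, "claw": 1}
    - {"tx": 0, "ty": 0, "tz": 0, "ax": 0, "ay": 0, "az": 0, "claw": 1}
    - {"tx": 0, "ty": 0, "tz": 0, "ax": 0, "ay": 0, "az": 0, "claw": 1}

```text
clock: 13.08
tcp_pos: [0.5562, -0.1489, 0.4296]
orientation: [-2.098, -2.338, 0.0]
contact_force: [0.4, -0.3, -4.1]
grip_width: 0.0115
gripper_force: 49.2
```

```bash
python3 - <<'E'
from look import *
im=r.grab_frame("wrist"); cv2.imwrite("pics/w3.png",im[:,:,::-1])
E
```

```text
13.0833 [ 0.55620815 -0.14893979  0.42956545] [[-0.108, 0.994, -0.0], [0.994, 0.108, 0.0], [0.0, -0.0, -1.0]] [ 0.36097567 -0.34586769 -4.10094074]
```

View pics/w3.png

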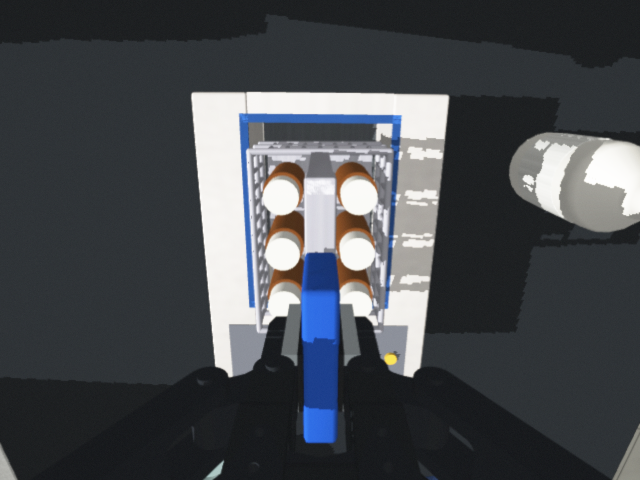

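The view now shows the whole well edge: top corners (240,115) and (400,115), bottom corners (250,307) and (388,307). The basket rim runs from (248,150)/(392,150) to (257,331)/(384,331).

```bash
python3 - <<'E'
from h import *
T=Tcam("wrist");o=r.get_obs(); M=R.from_rotvec(o["orientation"]).as_matrix(); t=np.array(o["tcp_pos"])
def f(n,pts,z):
    P=np.array([(M.T@(atz("wrist",T,*p,z)-t))[:2] for p in pts]); print(n,P.round(4).tolist(),P.mean(0).round(4))
f("edge",[(240,115),(400,115),(388,307),(250,307)],.105)
f("rim",[(248,150),(392,150),(384,331),(257,331)],.169)
E
```

```text
edge [[0.076, -0.0569], [0.0759, 0.0558], [-0.0756, 0.0555], [-0.0755, -0.0585]] [ 0.0002 -0.001 ]
rim [[0.0585, -0.0413], [0.0584, 0.0403], [-0.059, 0.0418], [-0.0589, -0.0423]] [-0.0002 -0.0004]
```

Centred to within 1 mm, so I'll lower it.

Call:
arm_command:
  plan:
    - {"tx": 0, "ty": 0, "tz": 0.005, "ax": 0, "ay": 0, "az": 0, "claw": 1}
    - {"tx": 0, "ty": 0, "tz": 0.01, "ax": 0, "ay": 0, "az": 0, "claw": 1}
    - {"tx": 0, "ty": 0, "tz": 0.012, "ax": 0, "ay": 0, "az": 0, "claw": 1}
    - {"tx": 0, "ty": 0, "tz": 0.012, "ax": 0, "ay": 0, "az": 0, "claw": 1}
    - {"tx": 0, "ty": 0, "tz": 0.012, "ax": 0, "ay": 0, "az": 0, "claw": 1}
    - {"tx": 0, "ty": 0, "tz": 0.012, "ax": 0, "ay": 0, "az": 0, "claw": 1}
    - {"tx": 0, "ty": 0, "tz": 0.008, "ax": 0, "ay": 0, "az": 0, "claw": 1}
    - {"tx": 0, "ty": 0, "tz": 0.005, "ax": 0, "ay": 0, "az": 0, "claw": 1}
    - {"tx": 0, "ty": 0, "tz": 0.003, "ax": 0, "ay": 0, "az": 0, "claw": 1}
    - {"tx": 0, "ty": 0, "tz": 0, "ax": 0, "ay": 0, "az": 0, "claw": 1}

```text
clock: 13.97
tcp_pos: [0.5561, -0.1489, 0.3501]
orientation: [-2.098, -2.338, 0.001]
contact_force: [-0.9, 0.2, -3.6]
grip_width: 0.0115
gripper_force: 49.1
```

Call:
arm_command:
  plan:
    - {"tx": 0, "ty": 0, "tz": 0.001, "ax": 0, "ay": 0, "az": 0, "claw": 1}
    - {"tx": 0, "ty": 0, "tz": 0.001, "ax": 0, "ay": 0, "az": 0, "claw": 1}
    - {"tx": 0, "ty": 0, "tz": 0.001, "ax": 0, "ay": 0, "az": 0, "claw": 1}
    - {"tx": 0, "ty": 0, "tz": 0.001, "ax": 0, "ay": 0, "az": 0, "claw": 1}
    - {"tx": 0, "ty": 0, "tz": 0, "ax": 0, "ay": 0, "az": 0, "claw": 1}
    - {"tx": 0, "ty": 0, "tz": 0, "ax": 0, "ay": 0, "az": 0, "claw": 1}
    - {"tx": 0, "ty": 0, "tz": 0, "ax": 0, "ay": 0, "az": 0, "claw": 1}
    - {"tx": 0, "ty": 0, "tz": 0, "ax": 0, "ay": 0, "az": 0, "claw": 1}
    - {"tx": 0, "ty": 0, "tz": 0, "ax": 0, "ay": 0, "az": 0, "claw": 1}
    - {"tx": 0, "ty": 0, "tz": 0, "ax": 0, "ay": 0, "az": 0, "claw": 1}

```text
clock: 14.8
tcp_pos: [0.5561, -0.1489, 0.3467]
orientation: [2.098, 2.338, 0.0]
contact_force: [0.6, 0.5, -4.4]
grip_width: 0.0117
gripper_force: 49.1
```

Not on the floor yet, so I'll go on in small steps.

Call:
arm_command:
  plan:
    - {"tx": 0, "ty": 0, "tz": 0.0005, "ax": 0, "ay": 0, "az": 0, "claw": 1}
    - {"tx": 0, "ty": 0, "tz": 0.0005, "ax": 0, "ay": 0, "az": 0, "claw": 1}
    - {"tx": 0, "ty": 0, "tz": 0.0005, "ax": 0, "ay": 0, "az": 0, "claw": 1}
    - {"tx": 0, "ty": 0, "tz": 0, "ax": 0, "ay": 0, "az": 0, "claw": 1}
    - {"tx": 0, "ty": 0, "tz": 0, "ax": 0, "ay": 0, "az": 0, "claw": 1}
    - {"tx": 0, "ty": 0, "tz": 0, "ax": 0, "ay": 0, "az": 0, "claw": 1}
    - {"tx": 0, "ty": 0, "tz": 0, "ax": 0, "ay": 0, "az": 0, "claw": 1}
    - {"tx": 0, "ty": 0, "tz": 0, "ax": 0, "ay": 0, "az": 0, "claw": 1}
    - {"tx": 0, "ty": 0, "tz": 0, "ax": 0, "ay": 0, "az": 0, "claw": 1}
    - {"tx": 0, "ty": 0, "tz": 0, "ax": 0, "ay": 0, "az": 0, "claw": 1}

```text
clock: 15.63
tcp_pos: [0.5562, -0.149, 0.346]
orientation: [2.098, 2.338, 0.001]
contact_force: [-2.9, 0.7, 5.5]
grip_width: 0.0114
gripper_force: 50.4
```

Floor contact at the expected height. I'll let go and rise slightly.

Call:
arm_command:
  plan:
    - {"tx": 0, "ty": 0, "tz": 0, "ax": 0, "ay": 0, "az": 0, "claw": 0.8}
    - {"tx": 0, "ty": 0, "tz": 0, "ax": 0, "ay": 0, "az": 0, "claw": 0.7}
    - {"tx": 0, "ty": 0, "tz": 0, "ax": 0, "ay": 0, "az": 0, "claw": 0.5}
    - {"tx": 0, "ty": 0, "tz": 0, "ax": 0, "ay": 0, "az": 0, "claw": 0.3}
    - {"tx": 0, "ty": 0, "tz": 0, "ax": 0, "ay": 0, "az": 0, "claw": 0.3}
    - {"tx": 0, "ty": 0, "tz": 0, "ax": 0, "ay": 0, "az": 0, "claw": 0.3}
    - {"tx": 0, "ty": 0, "tz": 0, "ax": 0, "ay": 0, "az": 0, "claw": 0.3}
    - {"tx": 0, "ty": 0, "tz": 0, "ax": 0, "ay": 0, "az": 0, "claw": 0.3}
    - {"tx": 0, "ty": 0, "tz": 0, "ax": 0, "ay": 0, "az": 0, "claw": 0.3}
    - {"tx": 0, "ty": 0, "tz": 0, "ax": 0, "ay": 0, "az": 0, "claw": 0.3}

```text
clock: 16.47
tcp_pos: [0.5561, -0.1489, 0.3452]
orientation: [2.098, 2.338, 0.0]
contact_force: [0.2, -0.3, 0.1]
grip_width: 0.0596
gripper_force: 0.0
```

Call:
arm_command:
  plan:
    - {"tx": 0, "ty": 0, "tz": -0.01, "ax": 0, "ay": 0, "az": 0, "claw": 0.3}
    - {"tx": 0, "ty": 0, "tz": -0.015, "ax": 0, "ay": 0, "az": 0, "claw": 0.3}
    - {"tx": 0, "ty": 0, "tz": -0.015, "ax": 0, "ay": 0, "az": 0, "claw": 0.3}
    - {"tx": 0, "ty": 0, "tz": -0.015, "ax": 0, "ay": 0, "az": 0, "claw": 0.3}
    - {"tx": 0, "ty": 0, "tz": -0.015, "ax": 0, "ay": 0, "az": 0, "claw": 0.3}
    - {"tx": 0, "ty": 0, "tz": -0.01, "ax": 0, "ay": 0, "az": 0, "claw": 0.3}
    - {"tx": 0, "ty": 0, "tz": 0, "ax": 0, "ay": 0, "az": 0, "claw": 0.5}
    - {"tx": 0, "ty": 0, "tz": 0, "ax": 0, "ay": 0, "az": 0, "claw": 1}
    - {"tx": 0, "ty": 0, "tz": 0, "ax": 0, "ay": 0, "az": 0, "claw": 1}
    - {"tx": 0, "ty": 0, "tz": 0, "ax": 0, "ay": 0, "az": 0, "claw": 1}

```text
clock: 17.3
tcp_pos: [0.5558, -0.1487, 0.4242]
orientation: [-2.097, -2.337, 0.002]
contact_force: [-0.7, -1.7, 0.2]
grip_width: 0.0113
gripper_force: 0.0
```

```bash
python3 - <<'E'
from look import *
M=R.from_rotvec(o["orientation"]).as_matrix(); t=np.array(o["tcp_pos"])
for c in ["scene","side","wrist"]:
    T=Tcam(c); im=r.grab_frame(c)
    for tt in ["basket","basket_grip","start_top"]:
        for d in r.tip_of(tt,c):
            P=world(T,d["location"])
            if P[1]<.1: print(c,tt,round(d["confidence"],2),P.round(4),"tool",(M.T@(P-t)).round(4))
    if c=="side": cv2.imwrite("pics/s4.png",cv2.resize(im[100:340,180:440,::-1],None,fx=2.2,fy=2.2))
E
```

```text
17.3 [ 0.55583364 -0.14874985  0.42419678] [[-0.108, 0.994, -0.002], [0.994, 0.108, 0.0], [0.0, -0.002, -1.0]] [-0.73787733 -1.70141053  0.24773896]
scene basket 0.87 [ 0.5542 -0.1487  0.0305] tool [ 0.     -0.0009  0.3936]
scene basket_grip 0.6 [ 0.555  -0.148   0.1824] tool [ 0.0007 -0.0003  0.2418]
scene start_top 0.58 [ 0.546  -0.2715  0.1248] tool [-0.1211 -0.0225  0.2994]
side basket 0.82 [ 0.5547 -0.1457  0.0299] tool [ 2.900e-03 -1.000e-04  3.943e-01]
side basket_grip 0.57 [ 0.5531 -0.1439  0.1894] tool [ 0.0051 -0.0018  0.2348]
side start_top 0.45 [ 0.5488 -0.272   0.1261] tool [-0.1219 -0.0198  0.2981]
wrist basket 0.64 [ 0.5533 -0.147   0.0301] tool [ 0.0019 -0.0016  0.3941]
wrist basket_grip 0.79 [ 0.555  -0.1454  0.1868] tool [ 3.300e-03 -1.000e-04  2.374e-01]
```

View pics/s4.png

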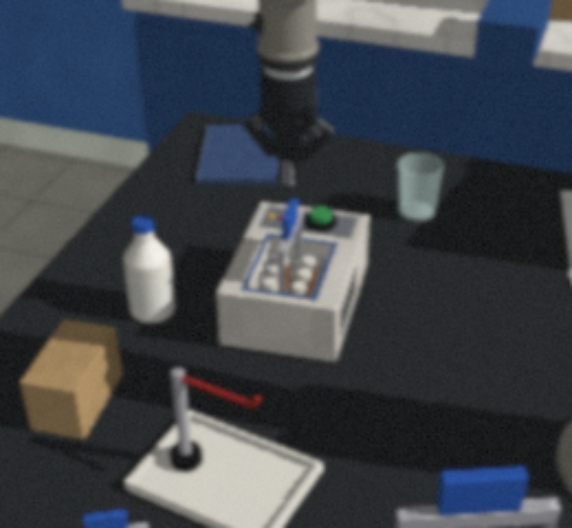

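The side view shows the basket seated level in the well, with the tab at (290,218) and the button at (321,216). I'll go above the button with the claw shut.

Call:
arm_command:
  plan:
    - {"tx": -0.02, "ty": -0.0035, "tz": 0, "ax": 0, "ay": 0, "az": 0, "claw": 1}
    - {"tx": -0.021, "ty": -0.0035, "tz": 0, "ax": 0, "ay": 0, "az": 0, "claw": 1}
    - {"tx": -0.021, "ty": -0.0035, "tz": 0, "ax": 0, "ay": 0, "az": 0, "claw": 1}
    - {"tx": -0.0205, "ty": -0.0035, "tz": 0, "ax": 0, "ay": 0, "az": 0, "claw": 1}
    - {"tx": -0.02, "ty": -0.0035, "tz": 0, "ax": 0, "ay": 0, "az": 0, "claw": 1}
    - {"tx": -0.02, "ty": -0.0035, "tz": 0, "ax": 0, "ay": 0, "az": 0, "claw": 1}
    - {"tx": 0, "ty": 0, "tz": 0.02, "ax": 0, "ay": 0, "az": 0, "claw": 1}
    - {"tx": 0, "ty": 0, "tz": 0.03, "ax": 0, "ay": 0, "az": 0, "claw": 1}
    - {"tx": 0, "ty": 0, "tz": 0.03, "ax": 0, "ay": 0, "az": 0, "claw": 1}
    - {"tx": 0, "ty": 0, "tz": 0.02, "ax": 0, "ay": 0, "az": 0, "claw": 1}

```text
clock: 18.73
tcp_pos: [0.5478, -0.2727, 0.3227]
orientation: [-2.097, -2.337, 0.001]
contact_force: [-0.1, 0.3, 0.5]
grip_width: 0.0002
gripper_force: 0.0
```

```bash
python3 - <<'E'
from look import *
M=R.from_rotvec(o["orientation"]).as_matrix(); t=np.array(o["tcp_pos"])
for c in ["scene","side","wrist"]:
    T=Tcam(c); im=r.grab_frame(c)
    for tt in ["start_top"]:
        for d in r.tip_of(tt,c):
            P=world(T,d["location"])
            if P[1]<.1: print(c,tt,round(d["confidence"],2),P.round(4),"tool",(M.T@(P-t)).round(4))
    if c=="scene": cv2.imwrite("pics/s5.png",cv2.resize(im[160:320,150:350,::-1],None,fx=3,fy=3))
E
```

```text
18.7333 [ 0.54783251 -0.27267713  0.32269522] [[-0.108, 0.994, -0.002], [0.994, 0.108, 0.001], [0.001, -0.002, -1.0]] [-0.06032563  0.33287744  0.46970814]
scene start_top 0.56 [ 0.5496 -0.2707  0.1254] tool [0.0016 0.0023 0.1973]
side start_top 0.37 [ 0.5461 -0.2719  0.1263] tool [ 0.0007 -0.0012  0.1964]
wrist start_top 0.8 [ 0.5441 -0.2696  0.1289] tool [ 0.0032 -0.003   0.1938]
wrist start_top 0.39 [ 0.4456 -0.5184 -0.0011] tool [-0.2336 -0.1275  0.3238]
```

View pics/s5.png

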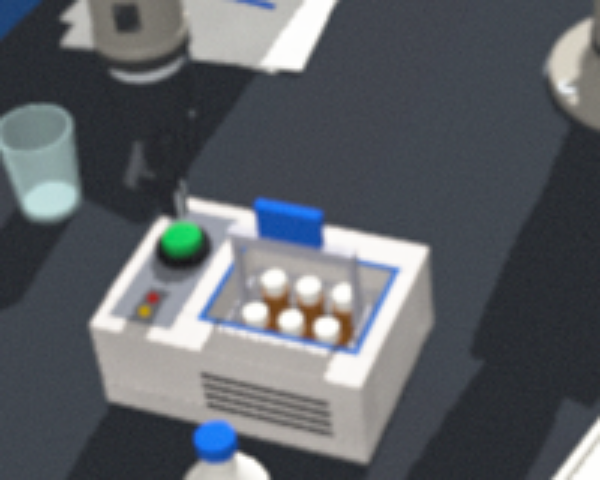

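The fingertips (183,205) stand above the button (183,240), and the basket sits level in the well. Now I'll press.

Call:
arm_command:
  plan:
    - {"tx": 0.001, "ty": 0, "tz": 0.01, "ax": 0, "ay": 0, "az": 0, "claw": 1}
    - {"tx": 0, "ty": 0, "tz": 0.008, "ax": 0, "ay": 0, "az": 0, "claw": 1}
    - {"tx": 0, "ty": 0, "tz": 0.002, "ax": 0, "ay": 0, "az": 0, "claw": 1}
    - {"tx": 0, "ty": 0, "tz": 0.0015, "ax": 0, "ay": 0, "az": 0, "claw": 1}
    - {"tx": 0, "ty": 0, "tz": 0.0015, "ax": 0, "ay": 0, "az": 0, "claw": 1}
    - {"tx": 0, "ty": 0, "tz": 0.0015, "ax": 0, "ay": 0, "az": 0, "claw": 1}
    - {"tx": 0, "ty": 0, "tz": 0.0015, "ax": 0, "ay": 0, "az": 0, "claw": 1}
    - {"tx": 0, "ty": 0, "tz": 0, "ax": 0, "ay": 0, "az": 0, "claw": 1}
    - {"tx": 0, "ty": 0, "tz": 0, "ax": 0, "ay": 0, "az": 0, "claw": 1}
    - {"tx": 0, "ty": 0, "tz": 0, "ax": 0, "ay": 0, "az": 0, "claw": 1}

```text
clock: 19.87
tcp_pos: [0.5484, -0.2721, 0.2995]
orientation: [2.098, 2.338, 0.0]
contact_force: [-0.2, -0.0, 2.0]
grip_width: -0.0001
gripper_force: 1.0
```

Call:
arm_command:
  plan:
    - {"tx": 0, "ty": 0, "tz": 0.001, "ax": 0, "ay": 0, "az": 0, "claw": 1}
    - {"tx": 0, "ty": 0, "tz": 0.001, "ax": 0, "ay": 0, "az": 0, "claw": 1}
    - {"tx": 0, "ty": 0, "tz": 0.001, "ax": 0, "ay": 0, "az": 0, "claw": 1}
    - {"tx": 0, "ty": 0, "tz": 0.001, "ax": 0, "ay": 0, "az": 0, "claw": 1}
    - {"tx": 0, "ty": 0, "tz": 0, "ax": 0, "ay": 0, "az": 0, "claw": 1}
    - {"tx": 0, "ty": 0, "tz": 0, "ax": 0, "ay": 0, "az": 0, "claw": 1}
    - {"tx": 0, "ty": 0, "tz": 0, "ax": 0, "ay": 0, "az": 0, "claw": 1}
    - {"tx": 0, "ty": 0, "tz": 0, "ax": 0, "ay": 0, "az": 0, "claw": 1}
    - {"tx": 0, "ty": 0, "tz": 0, "ax": 0, "ay": 0, "az": 0, "claw": 1}
    - {"tx": 0, "ty": 0, "tz": 0, "ax": 0, "ay": 0, "az": 0, "claw": 1}

```text
clock: 20.7
tcp_pos: [0.5484, -0.2721, 0.2953]
orientation: [2.098, 2.338, 0.0]
contact_force: [-0.4, 0.2, 4.3]
grip_width: 0.0001
gripper_force: 2.2
```

Call:
arm_command:
  plan:
    - {"tx": 0, "ty": 0, "tz": 0.001, "ax": 0, "ay": 0, "az": 0, "claw": 1}
    - {"tx": 0, "ty": 0, "tz": 0.001, "ax": 0, "ay": 0, "az": 0, "claw": 1}
    - {"tx": 0, "ty": 0, "tz": 0.0005, "ax": 0, "ay": 0, "az": 0, "claw": 1}
    - {"tx": 0, "ty": 0, "tz": 0, "ax": 0, "ay": 0, "az": 0, "claw": 1}
    - {"tx": 0, "ty": 0, "tz": 0, "ax": 0, "ay": 0, "az": 0, "claw": 1}
    - {"tx": 0, "ty": 0, "tz": 0, "ax": 0, "ay": 0, "az": 0, "claw": 1}
    - {"tx": 0, "ty": 0, "tz": 0, "ax": 0, "ay": 0, "az": 0, "claw": 1}
    - {"tx": 0, "ty": 0, "tz": 0, "ax": 0, "ay": 0, "az": 0, "claw": 1}
    - {"tx": 0, "ty": 0, "tz": 0, "ax": 0, "ay": 0, "az": 0, "claw": 1}
    - {"tx": 0, "ty": 0, "tz": 0, "ax": 0, "ay": 0, "az": 0, "claw": 1}

```text
clock: 21.53
tcp_pos: [0.5484, -0.2722, 0.2943]
orientation: [2.098, 2.338, 0.001]
contact_force: [-4.5, 1.5, 17.2]
grip_width: 0.0001
gripper_force: 8.5
```

The button bottomed out: 17 N and the motion stopped. I'll retreat straight up.

Call:
arm_command:
  plan:
    - {"tx": 0, "ty": 0, "tz": -0.005, "ax": 0, "ay": 0, "az": 0, "claw": 1}
    - {"tx": 0, "ty": 0, "tz": -0.01, "ax": 0, "ay": 0, "az": 0, "claw": 1}
    - {"tx": 0, "ty": 0, "tz": -0.02, "ax": 0, "ay": 0, "az": 0, "claw": 1}
    - {"tx": 0, "ty": 0, "tz": -0.03, "ax": 0, "ay": 0, "az": 0, "claw": 1}
    - {"tx": 0, "ty": 0, "tz": -0.03, "ax": 0, "ay": 0, "az": 0, "claw": 1}
    - {"tx": 0, "ty": 0, "tz": -0.02, "ax": 0, "ay": 0, "az": 0, "claw": 1}
    - {"tx": 0, "ty": 0, "tz": -0.01, "ax": 0, "ay": 0, "az": 0, "claw": 1}
    - {"tx": 0, "ty": 0, "tz": 0, "ax": 0, "ay": 0, "az": 0, "claw": 1}
    - {"tx": 0, "ty": 0, "tz": 0, "ax": 0, "ay": 0, "az": 0, "claw": 1}
    - {"tx": 0, "ty": 0, "tz": 0, "ax": 0, "ay": 0, "az": 0, "claw": 1}

```text
clock: 22.37
tcp_pos: [0.5479, -0.2715, 0.4158]
orientation: [-2.096, -2.336, 0.002]
contact_force: [0.8, 0.4, -0.5]
grip_width: 0.0
gripper_force: 0.0
```

```bash
python3 - <<'E'
from look import *
for c in ["scene","side"]:
    T=Tcam(c); r.grab_frame(c)
    for tt in ["start_top","basket","bottle","carton"]:
        for d in r.tip_of(tt,c)[:3]:
            P=world(T,d["location"]); print(c,tt,round(d["confidence"],2),P.round(4))
print(r.hand_in())
E
```

```text
22.3667 [ 0.54793823 -0.27152102  0.41577583] [[-0.108, 0.994, -0.003], [0.994, 0.108, 0.001], [0.001, -0.003, -1.0]] [ 0.82945203  0.39515694 -0.53775828]
scene start_top 0.45 [ 0.549  -0.2743  0.1245]
scene basket 0.97 [ 0.1872  0.3197 -0.0042]
scene basket 0.83 [0.5786 0.4065 0.0027]
scene basket 0.66 [ 0.5566 -0.1476  0.0285]
scene bottle 0.59 [ 7.736e-01 -9.660e-02 -7.000e-04]
scene carton 0.67 [ 0.5574 -0.145   0.001 ]
scene carton 0.6 [7.851e-01 1.289e-01 6.000e-04]
side start_top 0.43 [ 0.5484 -0.2726  0.1263]
side start_top 0.18 [ 0.7724 -0.1017  0.0029]
side basket 0.95 [ 0.1852  0.322  -0.0048]
side basket 0.88 [ 0.5807  0.4032 -0.0038]
side basket 0.68 [ 0.5542 -0.1444  0.0278]
side bottle 0.63 [ 0.7729 -0.0998 -0.0018]
side bottle 0.6 [ 0.4472 -0.5122 -0.0038]
side carton 0.88 [7.852e-01 1.294e-01 4.000e-04]
the job is handed in; nothing more can be done
None
```

The basket stands level in the dryer well and is released, the start button was then pressed fully in and sprang back, and the job was handed in at about 22.6 s of the 53 s (no verdict was returned).

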